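# Strip the capper's intake filter

### The arm

A 7-joint arm with a two-finger parallel gripper is mounted at the origin on the work surface. World frame = base frame: x ahead of the robot, y to its left, z up, the work surface at z = 0. Lengths are in m, angles in rad, forces in N, time in s.
With the tool pointing down it reaches from about 0.425 to 0.825 m from the base axis. Payload 3.6 kg.
Tool frame: the origin (TCP) lies where the fingers leave the gripper's body, on its centre line; the fingertips stand 73 mm ahead of it and the grasp point (between the pads) lies 54 mm ahead of it; x points along the fingers, y is the direction in which the jaws open and shut, and the axes are right-handed (so a half turn about x gives the same grasp; the last joint's range is limited). The gripper opens to 85 mm and grips with 20 to 120 N. Pads are 22 mm wide; open, the fingers measure 114 mm over their backs; the gripper's body (76 mm by 85 mm) begins 54 mm behind the grasp point. The pads swing forward as they close: fully open they stand 13 mm farther back than shut.
Start: joints at [-1.198, 0.615, -0.013, 1.423, 0.008, 1.103, -0.04], TCP at [0.253, 0.599, 0.304] pointing down, gripper open.
Joint ranges: [-3.12, 3.12], [-0.3, 2.06], [-1.34, 1.32], [0.26, 2.42], [-1.36, 4.5], [0.01, 1.98], [-2.84, 2.84]. Speed limits (rad/s): [2.79, 2.79, 3.14, 3.14, 3.14, 3.14, 3.14].

### API

Orientations are given as a unit quaternion [x, y, z, w].
In Python, from station import arm, snapshot, camera_info, ticket gives the robot as it stands. Calls block until the motion is done:
- arm.movep(position, orientation): joint-space move of the TCP to a pose.
- arm.line_to(position, velocity=0.15, ori=None): straight line of the TCP; ori=None keeps the orientation; velocity is the mean speed in m/s.
- arm.move_j(angles): joint-space move.
- arm.move_gripper(opening, effort=None): opening from 0.0 (shut) to 1.0 (fully open); effort is the grip in N (None keeps the last); returns when the fingers have stopped.
- arm.pause(seconds).
- arm.ik(position, orientation): joint angles nearest the present ones, or None.
- snapshot(name): name is "side" or "top" or "wrist"; returns the picture (420x560x3 uint8, blue, green, red); there is no depth.
- camera_info(name): a dict with "fx", "fy", "cx", "cy" (pixels), "R" (3x3) and "t" (3): a world point X has camera coordinates R X + t; the wrist camera has in their place "T_tool_cam" (4x4, takes a point from camera to tool coordinates, whose origin is the TCP and whose axes are the tool frame's). Camera axes: x right, y down, z forward; pixel columns grow to the right and rows downward; lengths in m; the calibration is good to about 2 mm. A picture is of the moment at which its call begins: read the wrist's pose just before it. camera_info takes no time and is no camera call.
A pose or a line that the arm cannot do raises arm.MotionError and nothing moves.
- ticket.finish_job(): hands the job in, once; it reports no verdict.
Readings, each from a call of its own:
- arm.read_time(): time.
- arm.read_joint_positions(): joint angles.
- arm.read_dq(): joint speeds.
- arm.read_effort(): joint torques, N m.
- arm.read_tool_pos(): TCP position.
- arm.read_eef_rot(): TCP orientation.
- arm.read_ft_force(): force on the tool from outside, world axes, zero at the start.
- arm.read_wrist_torque(): the same for the moment, N m.
- arm.read_opening(): opening from 0.0 (shut) to 1.0 (fully open).
Only numpy, scipy, OpenCV 4.12 (cv2) and the standard library are available. Lean on these libraries where they do the work, as an engineer would, in place of code of your own. Each camera call takes 0.05 s, during which the arm holds its last target.

### The job

Strip the leaning air filter of the bottle capper so that its element can be changed. Turn the white bowl anticlockwise by its wing until its lugs reach the slots, lift it free straight along the filter's axis without pulling the element along, and stand it upright on its open end in the parts tray; then draw the paper element off its spigot and put it in the tray beside the bowl. Set both down rather than dropping them, and do not disturb the two vials or the loose cap.

Things in the scene. Friction and masses are not known exactly. Their poses are not given: they have to be found in the camera images.
- filter: Fixed aluminium air filter head: round socket, 98 mm wide, on a steel bracket, leaning 30 deg from vertical. Origin: centre of the flat socket floor, 105 mm above the bench. z: filter axis, up out of the socket, leaning roughly towards the robot (at yaw 0 to -x). y: level, along the two pipe ports, whose elbows reach 90 mm out, all below the lip. A spigot (18 mm wide, 14 high) stands mid-floor.
- filter_slot (a point): Middle of one of the two slots (48 deg wide) in the socket's lip, 38.5 mm from the axis on the filter's +y side, at the lip's top, 12 mm above the socket floor; axes as filter. The other slot is opposite at -y. Elsewhere the lip (inner radius 35.7 mm, underside 6.6 mm above the floor) holds the bowl's lugs down.
- bowl: Loose white bowl, 160 g, an upturned cup over the element: 66 mm outer, 59 mm inner diameter, 70 mm high, open below; straight wing on top, 60 mm along x, 14 mm thick along y, 70 to 104 mm above the rim. Origin: centre of its rim (on the socket floor when seated); z to the wing. Starts seated and locked, wing 41 to 67 deg clockwise of the ports' line. It clears the element 62 mm up the axis.
- bowl_grip (a point): The middle of the bowl's wing, 94 mm above its rim on its axis; axes as bowl. This is the place to take it, across the 14 mm thickness.
- bowl_lug (a point): End of the bowl's lug at +x (the other is at -x), 39.5 mm from its axis, 2.5 mm above its rim; lugs 19 mm wide, 5 mm high, below the wing's ends. Turned anticlockwise seen from above, they stand in the slots from 8 deg before the wing lies along filter y, to a stop 5 deg after; there the bowl lifts out along the axis. It turns easily (gravity and friction only), with 1.6 mm play under the lip.
- element: Loose filter element, 60 g, white pleated paper with grey ends: a cylinder 40 mm in diameter, 60 mm high, under the bowl at the start. Origin: centre of its underside; z: its axis. It stands on the socket floor, its 23 mm bore over the spigot (up to 2.5 mm off the filter axis), held by nothing else, and comes off after 14 mm along the axis.
- element_mid (a point): Centre of the element, half-way up (30 mm above its underside); axes as element.
- tray: Fixed open black plastic parts tray, 170 mm (its x) by 260 mm (its y) and 22 mm high, walls and floor 3 mm thick. Origin: centre of its underside on the bench, z up. The bowl and the element both fit side by side along its y.
- vial_a_mid (a point): Half-way up a loose capped amber glass vial, 37 mm in diameter and 94 mm high, standing on the far side of the bench. Bystander.
- vial_b_mid (a point): Half-way up the second, equal vial. Bystander.
- cap_mid (a point): Centre of a loose black vial cap, 25 mm in diameter and 24 mm high, lying mouth down on the bench at the robot's side of the work. Bystander.
Things that resemble listed ones, but are neither listed nor needed, are in the scene too. Several things have the shape of the bowl; the one meant has the colours described above.

How it is judged:
On the way, in this order (a step that is already met when the one before it is completed fails the run):
1. the bowl is turned, still down in its socket, until its lugs stand at the slots (wing within 11 degrees of the ports' line) (angle between the x axis of bowl and the y axis of filter, either way round below 0.2 rad and z of bowl_grip in the frame of filter below 0.101 m).
2. the bowl is lifted along the axis clear of the element, which stays on its spigot (z of bowl_grip in the frame of filter above 0.157 m and z of element_mid in the frame of filter below 0.04 m and angle between element_mid's own z axis and vertical below 0.8 rad).
At the end, for the whole second after the job is handed in: The bowl stands upright (within 7 degrees) on its open rim on the tray floor and the element stands or lies on the tray floor beside it, both inside the tray, released and at rest; the vials and the cap are within 20 mm of where they were (x of bowl_grip in the frame of tray between -0.06 and 0.06 m and y of bowl_grip in the frame of tray between -0.105 and 0.105 m and z of bowl_grip in the frame of tray between 0.089 and 0.106 m and angle between bowl's own z axis and vertical below 0.12 rad and linear speed of each of bowl, element below 0.03 m/s and x of element_mid in the frame of tray between -0.075 and 0.075 m and y of element_mid in the frame of tray between -0.12 and 0.12 m and z of element_mid in the frame of tray between 0.012 and 0.045 m); the robot touches nothing.
It fails at once if the bowl is dropped (it moves faster than 0.5 m/s while the gripper does not touch it) (contact force between the fingers and bowl below 0.05 N and linear speed of bowl above 0.5 m/s).
It fails at once if the element is dropped (it moves faster than 0.5 m/s while the gripper does not touch it) (contact force between the fingers and element below 0.05 N and linear speed of element above 0.5 m/s).
It fails at once if a vial is moved by more than 20 mm (distance of vial_a_mid from where it was at the start of the episode above 0.02 m).
It fails at once if a vial is moved by more than 20 mm (distance of vial_b_mid from where it was at the start of the episode above 0.02 m).
It fails at once if the loose cap is moved by more than 20 mm (distance of cap_mid from where it was at the start of the episode above 0.02 m).
It also fails if it takes over 59 s, if anything falls off the work surface, if the arm or the gripper's body presses on something with over 40 N, if the wrist force passes 120 N, or if a joint passes its speed limit or range.

## Working session

There is one attempt and no reset: what is moved stays moved. The work goes in short steps, each a Python script; the robot and the scene stay as the last script left them, time stands still between calls to the robot, and variables do not carry over. Pictures are saved under pics/ and viewed, and the job is handed in when it is done.

```bash
ls; mkdir -p pics; python3 - <<'E'
from station import arm, snapshot, camera_info
import cv2
for n in ["side","top","wrist"]:
    cv2.imwrite(f"pics/{n}0.png",snapshot(n)); print(n,camera_info(n))
print(arm.read_time(),arm.read_tool_pos(),arm.read_eef_rot(),arm.read_opening())
E
```

```text
pics
side {'fx': 540.6851405546824, 'fy': 540.6851405546824, 'cx': 277.5501818588712, 'cy': 206.20650905001906, 'R': array([[ 0.97738486, -0.21124264,  0.00976655],
       [-0.14054268, -0.68338963, -0.71639819],
       [ 0.1580082 ,  0.69882413, -0.69762328]]), 't': array([-0.54858954,  0.19652666,  1.02979407])}
top {'fx': 431.25529479513784, 'fy': 431.25529479513784, 'cx': 277.52232463444443, 'cy': 210.45275914987005, 'R': array([[-0.01073687, -0.99988457,  0.01075063],
       [-0.99569076,  0.00970023, -0.09222702],
       [ 0.09211209, -0.01169454, -0.99567997]]), 't': array([0.00315057, 0.55564904, 0.96742537])}
wrist {'fx': 348.7768256113001, 'fy': 348.7768256113001, 'cx': 273.5631677434604, 'cy': 210.01146526650888, 'T_tool_cam': array([[ 1.28941848e-03, -2.79514634e-01,  9.60140566e-01,
        -7.21718829e-02],
       [ 9.99999168e-01,  3.38308458e-04, -1.24445867e-03,
         2.04292722e-05],
       [ 2.30207340e-05,  9.60141372e-01,  2.79514838e-01,
        -7.06551933e-02],
       [ 0.00000000e+00,  0.00000000e+00,  0.00000000e+00,
         1.00000000e+00]])}
0.15 [0.25281438 0.59834367 0.30300943] [ 0.13971644  0.69317587 -0.14108484  0.69287921] 0.9975441209974809
```

View pics/side0.png

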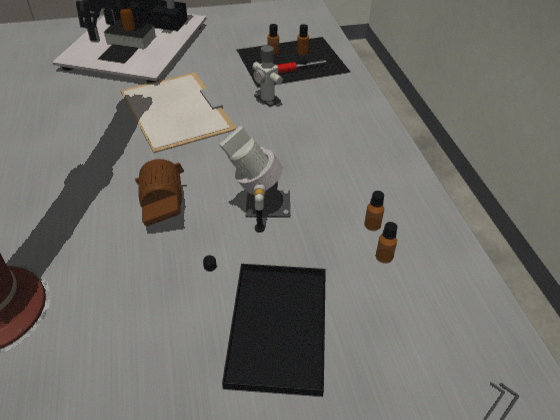

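View pics/top0.png

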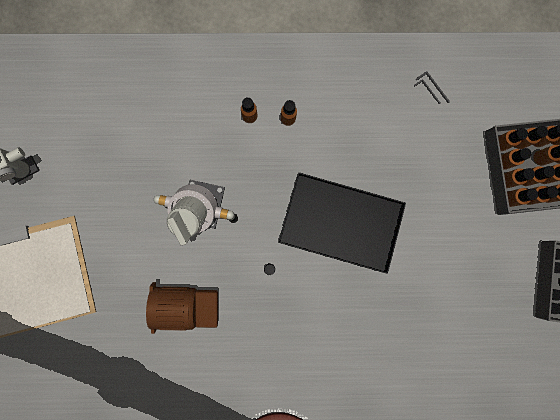

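View pics/wrist0.png

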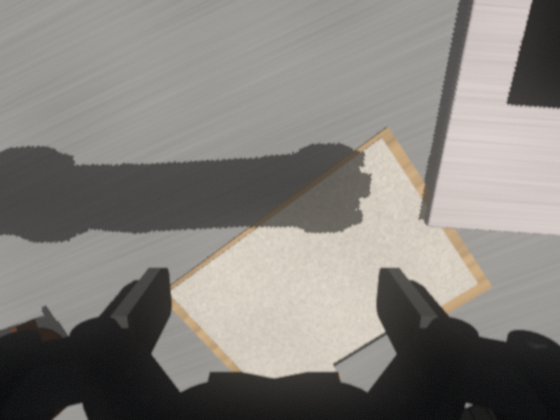

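The side and top views show the filter with its white bowl at about (262,175) side and (195,208) top, the tray at (278,328) and (342,222), the cap at (209,263) and (269,269), and the vials on the far side. A brown look-alike bowl stands nearer the robot. I'll zoom in next.

```bash
python3 - <<'E'
import cv2,numpy as np
s=cv2.imread("pics/side0.png");t=cv2.imread("pics/top0.png")
a=cv2.resize(t[165:255,140:250],None,fx=7,fy=6.6,interpolation=cv2.INTER_CUBIC)
a=cv2.resize(t[165:255,140:260],(720,540),interpolation=cv2.INTER_CUBIC)
b=cv2.resize(s[115:245,205:325],(552,598),interpolation=cv2.INTER_CUBIC)
cv2.imwrite("pics/ztop.png",a);cv2.imwrite("pics/zside.png",b)
E
```

```text
(no output)
```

View pics/ztop.png

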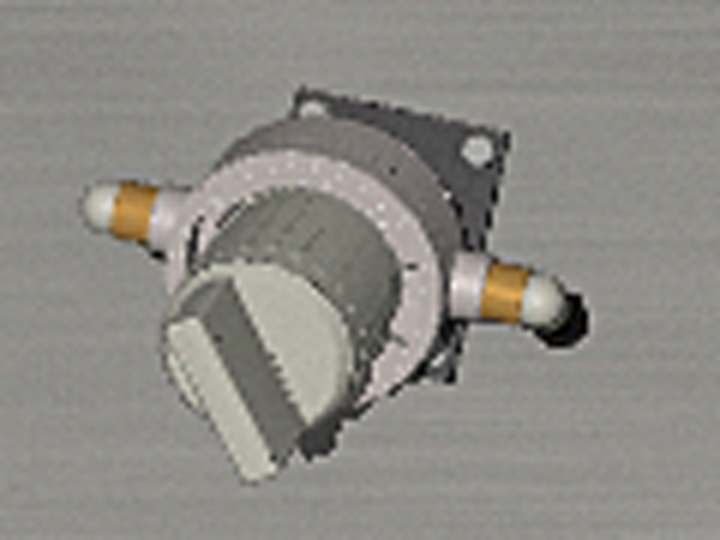

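View pics/zside.png

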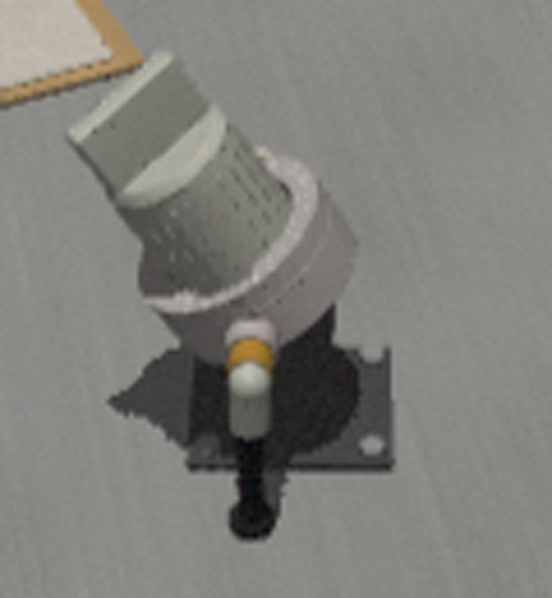

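The zooms show the wing's top face at roughly (170,320)-(275,475) in the top zoom and (70,135)-(170,52) in the side zoom. The brass collars are at (135,210) and (507,290) in the top zoom. Next I'll get coarse poses by triangulation.

```bash
cat > h.py <<'E'
import numpy as np, cv2
from scipy.spatial.transform import Rotation as Ro
from station import arm, snapshot, camera_info, ticket
def cam(n, pose=None):
    c=camera_info(n)
    if n=="wrist":
        p,q=pose; T=np.eye(4);T[:3,:3]=Ro.from_quat(q).as_matrix();T[:3,3]=p
        M=np.linalg.inv(T@c["T_tool_cam"]);R,t=M[:3,:3],M[:3,3]
    else: R,t=np.array(c["R"]),np.array(c["t"])
    return dict(K=np.array([[c["fx"],0,c["cx"]],[0,c["fy"],c["cy"]],[0,0,1]]),R=R,t=t)
def ray(c,uv):
    d=c["R"].T@np.linalg.solve(c["K"],[uv[0],uv[1],1.]);return -c["R"].T@c["t"],d/np.linalg.norm(d)
def onz(c,uv,z):
    o,d=ray(c,uv);return o+d*(z-o[2])/d[2]
def onplane(c,uv,p,n):
    o,d=ray(c,uv);return o+d*((p-o)@n)/(d@n)
def tri(*cu):
    A=np.zeros((3,3));b=np.zeros(3);rs=[ray(c,u) for c,u in cu]
    for o,d in rs:
        P=np.eye(3)-np.outer(d,d);A+=P;b+=P@o
    X=np.linalg.solve(A,b);return X,[np.linalg.norm(np.cross(X-o,d)) for o,d in rs]
def proj(c,X):
    p=c["K"]@(c["R"]@np.asarray(X)+c["t"]);return p[:2]/p[2]
E
python3 - <<'E'
from h import *
np.set_printoptions(precision=4,suppress=True)
T,S=cam("top"),cam("side")
t=cv2.imread("pics/top0.png");s=cv2.imread("pics/side0.png")
def brass(im,x0,x1,y0,y1):
    h=cv2.cvtColor(im,cv2.COLOR_BGR2HSV)
    m=cv2.inRange(h,(10,110,100),(28,255,255));k=np.zeros_like(m);k[y0:y1,x0:x1]=m[y0:y1,x0:x1]
    n,l,st,c=cv2.connectedComponentsWithStats(k);return [(c[i],st[i,4]) for i in range(1,n) if st[i,4]>10]
bt=brass(t,140,260,165,255);bs=brass(s,205,325,170,245);print(bt,bs)
b=sorted([x[0] for x in bt],key=lambda c:c[0])
R=b[-1];L=b[0]
X,e=tri((T,R),(S,bs[0][0]));print("right collar",X,e)
A=onz(T,L,X[2]);B=onz(T,R,X[2]);y=A-B;print("ports",A,B,np.linalg.norm(y),"mid",(A+B)/2)
y/=np.linalg.norm(y);psi=np.arctan2(-y[0],y[1]);print("yaw deg",np.degrees(psi))
zf=np.array([-np.cos(psi)*.5,-np.sin(psi)*.5,np.cos(np.pi/6)])
tz=lambda u,v:(140+u/6-.4,165+v/6-.4)
sz=lambda u,v:(205+u/4.6-.4,115+v/4.6-.4)
# wing top ends (mid of short edges)
P,e1=tri((T,tz(186,318)),(S,sz(165,55)))
Q,e2=tri((T,tz(262,474)),(S,sz(72,133)))
print(P,e1,Q,e2,np.linalg.norm(P-Q)); M=(P+Q)/2
print("origin",M-.104*zf,zf)
# tray, cap, vials
h=cv2.cvtColor(t,cv2.COLOR_BGR2HSV)
m=cv2.inRange(h,(0,0,0),(180,255,60))
m[:, :245]=0; m[:,430:]=0;m[:90]=0;m[300:]=0
cs,_=cv2.findContours(m,cv2.RETR_EXTERNAL,cv2.CHAIN_APPROX_NONE)
for c in cs:
    a=cv2.contourArea(c)
    if a>30:
        r=cv2.minAreaRect(c);print(a,r)
        if a>2000: print("tray",[onz(T,p,.022) for p in cv2.boxPoints(r)],onz(T,r[0],.022))
        else: print(onz(T,r[0],.012 if r[0][1]>200 else .09))
E
```

```text
[(array([161.7778, 199.7222]), np.int32(54)), (array([223.4068, 213.3729]), np.int32(59))] [(array([259.0652, 191.3261]), np.int32(46))]
right collar [0.5444 0.113  0.1027] [np.float64(0.000977249343298459), np.float64(0.0009772493432985128)]
ports [0.5738 0.2437 0.1027] [0.5434 0.1131 0.1027] 0.1341127796062766 mid [0.5586 0.1784 0.1027]
yaw deg -13.082774999974271
[0.526  0.1997 0.2085] [np.float64(0.0012823855288256962), np.float64(0.0012823855288257532)] [0.4789 0.18   0.1868] [np.float64(7.211533855355229e-06), np.float64(7.211533855341124e-06)] 0.05539970899487451
origin [0.5531 0.1781 0.1076] [-0.487   0.1132  0.866 ]
88.5 ((269.0, 268.5), (11.0, 10.0), 90.0)
[0.4227 0.0184 0.012 ]
8142.0 ((341.98114013671875, 222.5660400390625), (114.55870056152344, 73.62525177001953), 15.94539737701416)
tray [array([ 0.4828, -0.0001,  0.022 ]), array([ 0.6469, -0.049 ,  0.022 ]), array([ 0.5707, -0.3039,  0.022 ]), array([ 0.4083, -0.2512,  0.022 ])] [ 0.5265 -0.1511  0.022 ]
80.0 ((286.4146423339844, 119.2317123413086), (16.273426055908203, 9.91771125793457), 12.094757080078125)
[ 0.7507 -0.0235  0.09  ]
63.5 ((251.51271057128906, 117.35667419433594), (8.619338989257812, 14.924225807189941), 61.38954162597656)
[0.7555 0.0531 0.09  ]
123.0 ((288.5, 107.0), (14.0, 11.0), 90.0)
[ 0.7783 -0.0284  0.09  ]
97.5 ((249.0, 105.0), (14.0, 8.0), 90.0)
[0.7834 0.0585 0.09  ]
```

The coarse pose passes the checks: origin z is 0.1076 against 0.105, and the wing is about 57° clockwise of the ports' line, within 41–67. Next I'll check IK and take an axis-aligned close-up with the wrist camera.

```bash
cat >> h.py <<'E'
psi=np.radians(-13.08)
def frame(psi): return (Ro.from_euler('z',psi)*Ro.from_euler('y',-np.pi/6)).as_matrix()
def quat_f(F,ang):  # tool x=-F z ; jaws (tool y) along angle ang in filter xy plane
    tx=-F[:,2]; ty=F[:,0]*np.cos(ang)+F[:,1]*np.sin(ang)
    return Ro.from_matrix(np.c_[tx,ty,np.cross(tx,ty)]).as_quat()
E
python3 - <<'E'
from h import *
np.set_printoptions(precision=3,suppress=True)
F=frame(psi);O=np.array([.556,.1785,.105])
a=np.radians(32.5)
for k in (90,-90):
  for d in (.148,.26):
   for turn in (0,30,58):
    q=quat_f(F,a+np.radians(k+turn));print(k,d,turn,arm.ik(O+d*F[:,2],q))
for yaw in range(-180,180,45):
    q=(Ro.from_euler('z',np.radians(yaw))*Ro.from_euler('y',np.pi/2)).as_quat()
    print(yaw,arm.ik([.507,-.218,.155],q))
E
```

```text
90 0.148 0 [-0.828  0.462  0.333  2.155  0.924  0.27   0.49 ]
90 0.148 30 [-0.728  0.45   0.192  2.152  1.047  0.329  0.894]
90 0.148 58 [-0.611  0.444  0.03   2.149  1.141  0.397  1.295]
90 0.26 0 [-0.819  0.231  0.154  2.115  0.718  0.579  0.668]
90 0.26 30 [-0.703  0.23   0.011  2.112  0.766  0.607  1.142]
90 0.26 58 [-0.593  0.232 -0.124  2.109  0.808  0.635  1.588]
-90 0.148 0 [-1.092  0.539  0.734  2.162 -0.063  0.156 -1.678]
-90 0.148 30 [-1.067  0.528  0.694  2.161  0.102  0.158 -1.317]
-90 0.148 58 [-1.044  0.518  0.657  2.161  0.241  0.162 -0.967]
-90 0.26 0 [-1.411  0.331  0.948  2.129  0.211  0.436 -1.949]
-90 0.26 30 [-1.33   0.3    0.824  2.127  0.343  0.454 -1.561]
-90 0.26 58 [-1.242  0.276  0.698  2.125  0.447  0.477 -1.18 ]
-180 [ 0.077  0.7    0.461  1.876 -0.476  0.675 -0.749]
-135 [ 0.071  0.702  0.469  1.876 -0.485  0.678  0.045]
-90 [ 0.133  0.684  0.368  1.875 -0.384  0.653  0.734]
-45 [ 0.231  0.665  0.212  1.871 -0.223  0.628  1.365]
0 [ 0.376  0.656 -0.015  1.867  0.015  0.619  1.923]
45 [ 0.513  0.666 -0.227  1.862  0.235  0.64   2.499]
90 [-0.249  0.96   1.131  1.886 -1.038  1.036 -1.795]
135 [-0.176  0.857  0.939  1.884 -0.899  0.894 -1.136]
```

```bash
python3 - <<'E'
from h import *
np.set_printoptions(precision=4,suppress=True)
F=frame(psi);O=np.array([.556,.1785,.105])
q=quat_f(F,np.radians(122.5))
arm.movep(O+.27*F[:,2],q)
p,r=arm.read_tool_pos(),arm.read_eef_rot()
np.save("w1.npy",np.r_[p,r]);cv2.imwrite("pics/w1.png",snapshot("wrist"))
print(p-O-.27*F[:,2],arm.read_time(),arm.read_joint_positions())
c=cam("wrist",(p,r))
for X in ([0,0,.104],[0,0,.094],[0,.067,0],[0,-.067,0]): print(X,proj(c,O+F@X))
E
```

```text
[0.0002 0.0014 0.0002] 1.8333 [-0.8266  0.2136  0.1469  2.1065  0.7013  0.6054  0.6812]
[0, 0, 0.104] [272.8623 209.763 ]
[0, 0, 0.094] [272.8831 205.9784]
[0, 0.067, 0] [328.0835 215.2341]
[0, -0.067, 0] [214.6581 143.9346]
```

View pics/w1.png

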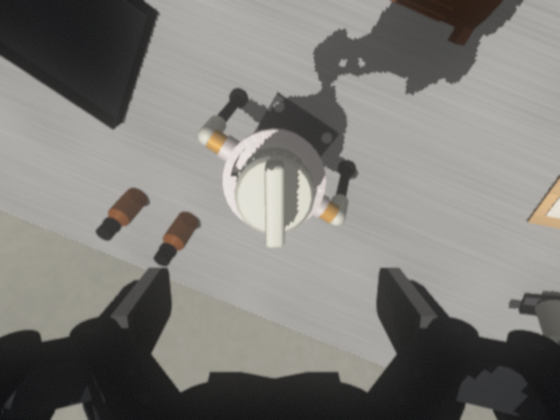

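The wing stands almost vertical in the picture, columns 266–284 and rows 166–247, as predicted. The brass collars are near (213,142) and (331,211). Next I'll measure these.

```bash
python3 - <<'E'
from h import *
im=cv2.imread("pics/w1.png")
cv2.imwrite("pics/zw1.png",cv2.resize(im[110:260,180:380],(800,600),interpolation=cv2.INTER_CUBIC))
h=cv2.cvtColor(im,cv2.COLOR_BGR2HSV)
m=cv2.inRange(h,(8,110,100),(28,255,255));m[250:]=0;m[:,:190]=0;m[:,360:]=0
n,l,st,c=cv2.connectedComponentsWithStats(m);print([(c[i],st[i,4]) for i in range(1,n) if st[i,4]>10])
g=cv2.cvtColor(im,cv2.COLOR_BGR2GRAY)
for v in (170,180,200,220,235,242): print(v,g[v,255:296:1])
E
```

```text
[(array([215.21938776, 142.2244898 ]), np.int32(196)), (array([329.21656051, 213.20382166]), np.int32(157))]
170 [221 220 221 221 220 221 220 219 211 187 163 165 194 210 206 192 185 190
 203 211 214 212 210 210 208 201 188 169 147 124 115 113 114 114 112 112
 112 114 112 114 112]
180 [222 222 222 221 221 221 221 220 214 197 197 208 219 224 226 225 225 224
 223 223 221 220 219 218 215 209 195 175 150 127 115 116 113 114 115 113
 114 115 114 113 115]
200 [223 223 223 222 222 222 222 222 217 203 194 204 217 223 225 226 225 223
 222 222 220 219 218 217 215 209 193 174 151 128 119 117 117 116 116 116
 116 116 116 115 116]
220 [224 224 223 222 223 222 222 223 221 212 196 203 217 222 225 225 225 224
 222 221 220 219 218 215 212 207 192 172 152 127 118 117 117 118 118 125
 129 129 150 191 213]
235 [172 171 172 173 173 175 174 174 173 171 175 196 214 220 224 225 224 221
 221 219 219 218 216 214 212 206 192 173 155 147 162 170 173 173 172 171
 171 172 172 173 171]
242 [172 174 173 172 172 171 170 170 168 168 175 193 212 220 224 225 224 221
 221 219 219 216 215 213 210 205 191 173 156 154 163 171 172 172 172 173
 173 171 172 172 172]
```

View pics/zw1.png

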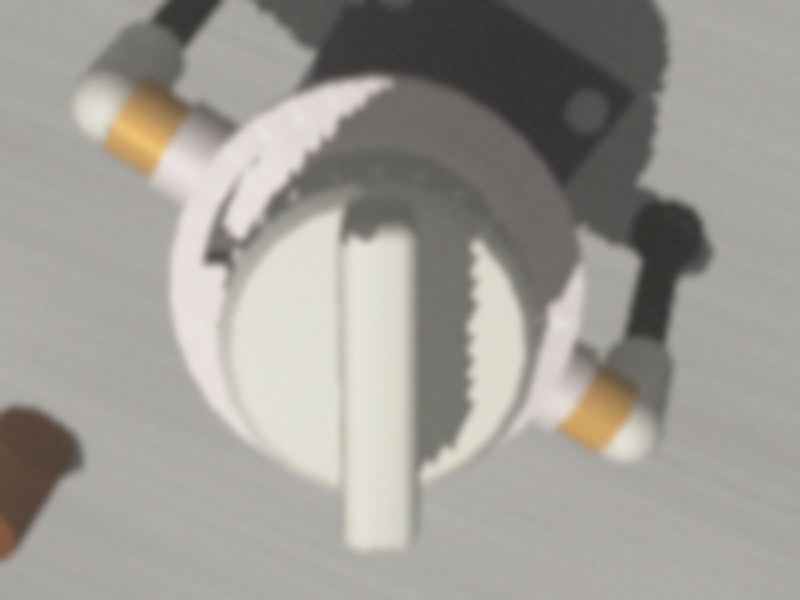

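```bash
python3 - <<'E'
from h import *
np.set_printoptions(precision=4,suppress=True)
w=np.load("w1.npy");c=cam("wrist",(w[:3],w[3:]))
F=frame(psi);O=np.array([.556,.1785,.105]);n=F[:,2]
f=lambda uv,h:F.T@(onplane(c,uv,O+h*n,n)-O)
for name,uv,h in [("wing top end",(274.3,167),.104),("wing bot end",(274.3,247.3),.104),("wing L",(265,207),.104),("wing R",(283,207),.104),("bowl c",(273.6,194.3),.070),("bL",(235.4,196),.070),("bR",(312,196),.07),("col",(215.2,142.2),0),("col",(329.2,213.2),0),("w220L",(265.2,240),.104),("w220L",(264.9,180),.104),("R240",(282.5,240),.104),("R180",(282.6,180),.104),("collar sock L",(222,170),.012),("R",(326,170),.012)]: print(name,f(uv,h))
E
```

```text
wing top end [-0.0263 -0.0156  0.104 ]
wing bot end [0.0236 0.0163 0.104 ]
wing L [ 0.0013 -0.0058  0.104 ]
wing R [-0.0056  0.005   0.104 ]
bowl c [-0.0028 -0.0012  0.07  ]
bL [ 0.0149 -0.0262  0.07  ]
bR [-0.0183  0.0256  0.07  ]
col [-0.0017 -0.0674  0.    ]
col [-0.0024  0.0667 -0.    ]
w220L [0.0223 0.0076 0.104 ]
w220L [-0.0151 -0.0162  0.104 ]
R240 [0.0156 0.0183 0.104 ]
R180 [-0.0217 -0.0059  0.104 ]
collar sock L [ 0.0155 -0.0478  0.012 ]
R [-0.0379  0.0357  0.012 ]
```

```bash
cat >> h.py <<'E'
F=frame(psi); n=F[:,2]
O=np.array([.556,.1785,.105])+F@[-.002,-.0004,0.]
def st(tag=""):
    p=arm.read_tool_pos()
    print(tag,"t",round(arm.read_time(),2),"tcp_f",np.round(F.T@(p-O),4),"f",np.round(F.T@arm.read_ft_force(),1),"m",np.round(F.T@arm.read_wrist_torque(),2),"op",round(arm.read_opening(),3))
E
python3 - <<'E'
from h import *
q=quat_f(F,np.radians(122.6))
arm.move_gripper(.45,40)
arm.line_to(O+.20*n,.15,q); st()
arm.line_to(O+.1505*n,.06,q); st("at")
arm.move_gripper(0.0,40); st("grip")
arm.pause(.2);st();print(arm.read_joint_positions())
cv2.imwrite("pics/w2.png",snapshot("wrist"))
cv2.imwrite("pics/s2.png",snapshot("side")[60:260,150:400].repeat(3,0).repeat(3,1)[:600,:750])
E
```

```text
t 2.98 tcp_f [1.000e-04 2.000e-04 2.002e-01] f [0.  1.1 0.8] m [0.02 0.49 0.01] op 0.447
at t 3.95 tcp_f [1.000e-04 1.000e-04 1.507e-01] f [0.1 0.  0.2] m [-0.01  0.57  0.05] op 0.445
grip t 4.28 tcp_f [-0.      0.0002  0.1508] f [-0.5 -0.   0.6] m [ 0.04  0.54 -0.01] op 0.157
 t 4.48 tcp_f [-0.      0.0003  0.1507] f [-0.  -0.3  3.3] m [-0.01  0.6   0.01] op 0.156
[-0.82080374  0.45419549  0.31534188  2.1594845   0.94467584  0.28059689
  0.46816478]
```

View pics/w2.png

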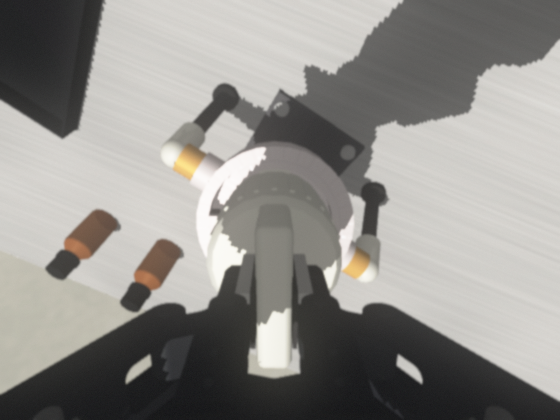

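View pics/s2.png

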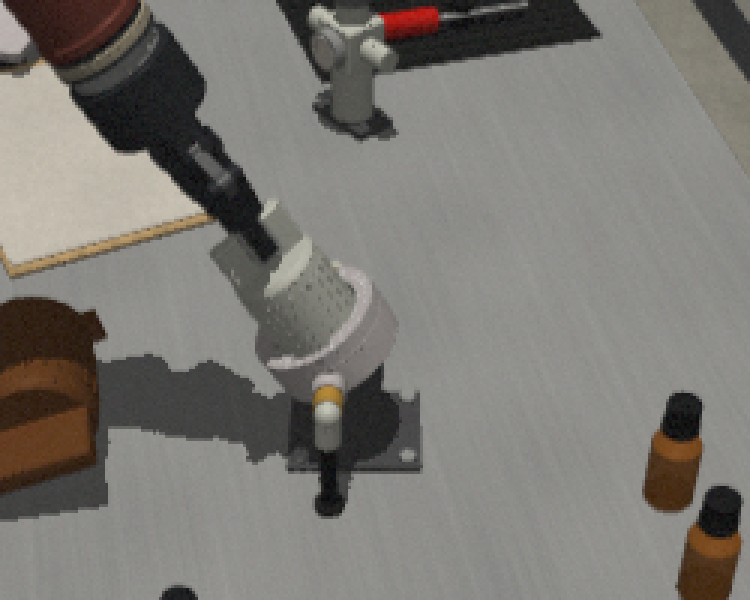

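The wing is held centrally between the fingers, with opening 0.156 (about 13–14 mm) and low forces. Now I'll turn it about the axis with joint 7 in steps.

```bash
python3 - <<'E'
from h import *
j0=np.array(arm.read_joint_positions());np.save("j0.npy",j0)
for d in (15,30,45,53,56):
    j=j0.copy();j[6]+=np.radians(d);arm.move_j(j)
    R=Ro.from_quat(arm.read_eef_rot()).as_matrix();a=F.T@R[:,1]
    st(d);print("jaw ang",np.degrees(np.arctan2(a[1],a[0])))
cv2.imwrite("pics/w3.png",snapshot("wrist"))
E
```

```text
15 t 4.94 tcp_f [ 0.0002 -0.0002  0.1507] f [ 0.1 -0.4  3.3] m [-0.29  0.44  0.08] op 0.153
jaw ang 137.43636248133873
30 t 5.3 tcp_f [2.000e-04 1.000e-04 1.507e-01] f [ 0.3 -1.3  2.9] m [-0.29  0.29  0.02] op 0.152
jaw ang 152.34860485408342
45 t 5.66 tcp_f [1.000e-04 3.000e-04 1.507e-01] f [-0.  -0.7  2.5] m [-0.34  0.33  0.03] op 0.154
jaw ang 167.3263775176448
53 t 5.92 tcp_f [0.     0.0004 0.1507] f [1.4 0.6 2.9] m [-0.24  0.26 -0.01] op 0.157
jaw ang 175.2991654903177
56 t 6.17 tcp_f [1.000e-04 1.000e-04 1.507e-01] f [ 0.5 -2.2  3. ] m [-0.32  0.25  0.01] op 0.157
jaw ang 178.38539308236906
```

View pics/w3.png

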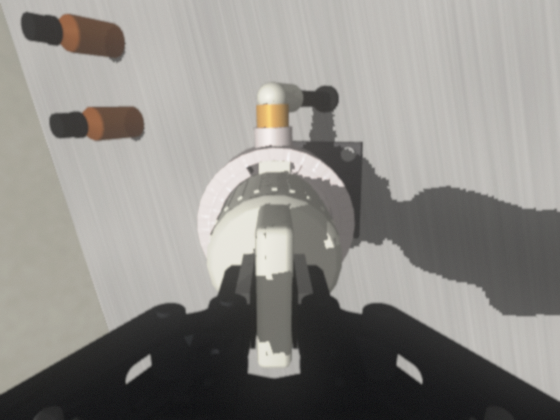

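The wing (column 273) is now in line with the brass port (272,115). I'll lift along the axis, checking forces.

```bash
python3 - <<'E'
from h import *
p=np.array(arm.read_tool_pos())
for d in (.004,.010,.018):
    arm.line_to(p+d*n,.04);st(d)
    if np.linalg.norm(arm.read_ft_force())>12: print("STOP");break
else:
    arm.line_to(p+.075*n,.08);st()
    arm.line_to(p+.125*n,.12);st()
cv2.imwrite("pics/w4.png",snapshot("wrist"))
cv2.imwrite("pics/s4.png",snapshot("side")[60:260,150:400].repeat(3,0).repeat(3,1)[:600,:750])
print(arm.read_joint_positions())
E
```

```text
0.004 t 6.47 tcp_f [-0.0005  0.0006  0.1548] f [-0.9  0.5 -1.5] m [-0.05  0.72 -0.01] op 0.156
0.01 t 6.77 tcp_f [1.00e-04 3.00e-04 1.61e-01] f [-1.2 -0.3 -0.9] m [ 0.    0.75 -0.02] op 0.159
0.018 t 7.12 tcp_f [0.0002 0.0003 0.169 ] f [-0.4 -0.  -1. ] m [0.02 0.72 0.05] op 0.153
 t 7.97 tcp_f [-0.000e+00 -1.000e-04  2.254e-01] f [-1.1  0.  -1.2] m [ 0.    0.68 -0.02] op 0.157
 t 8.54 tcp_f [-1.000e-04 -1.000e-04  2.753e-01] f [-0.6  0.3 -1.3] m [-0.01  0.74  0.04] op 0.157
[-0.82506926  0.20303953  0.13656455  2.1093193   0.6993586   0.61972561
  1.65756539]
```

View pics/s4.png

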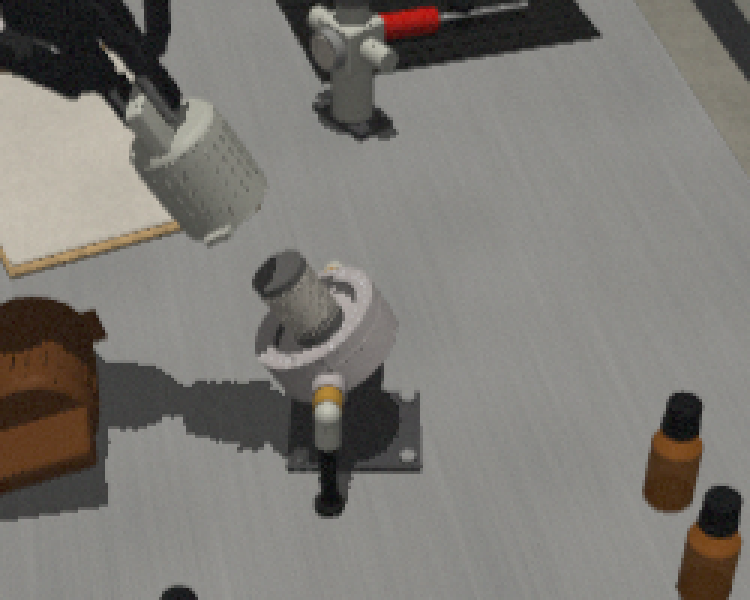

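The bowl is clear and the element stays on its spigot at (295,295). I'll carry the bowl over the tray.

```bash
cat >> h.py <<'E'
tpsi=np.radians(-16.5); TC=np.array([.5272,-.1511,0]); TR=Ro.from_euler('z',tpsi).as_matrix()
def tw(x,y,z): return TC+TR@[x,y,z]
def down(yaw): return (Ro.from_euler('z',yaw)*Ro.from_euler('y',np.pi/2)).as_quat()
def st2(tag=""):
    print(tag,"t",round(arm.read_time(),2),"tcp",np.round(arm.read_tool_pos(),4),"f",np.round(arm.read_ft_force(),1),"m",np.round(arm.read_wrist_torque(),2),"op",round(arm.read_opening(),3))
E
python3 - <<'E'
from h import *
q=down(tpsi)
arm.movep([.47,.03,.37],q);st2()
arm.movep(tw(0,-.065,.25),q);st2()
arm.line_to(tw(0,-.065,.185),.12);st2()
print(arm.read_joint_positions())
cv2.imwrite("pics/s5.png",snapshot("side")[180:400,150:400].repeat(3,0).repeat(3,1)[:600,:750])
t=snapshot("top");cv2.imwrite("pics/t5.png",cv2.resize(t[140:300,240:440],(750,600)))
E
```

```text
t 9.45 tcp [0.4695 0.0311 0.369 ] f [-0.2  1.4 -2. ] m [ 0.06 -0.02  0.01] op 0.155
 t 10.52 tcp [ 0.5098 -0.2107  0.2502] f [ 0.8  0.4 -0.8] m [-0.02  0.02 -0.01] op 0.149
 t 11.21 tcp [ 0.5094 -0.2133  0.1857] f [ 0.  -0.3 -1.3] m [-0.02 -0.04  0.02] op 0.154
[ 0.11132473  0.63839919  0.38450876  1.85188262 -0.34777571  0.71588739
  1.97586052]
```

View pics/s5.png

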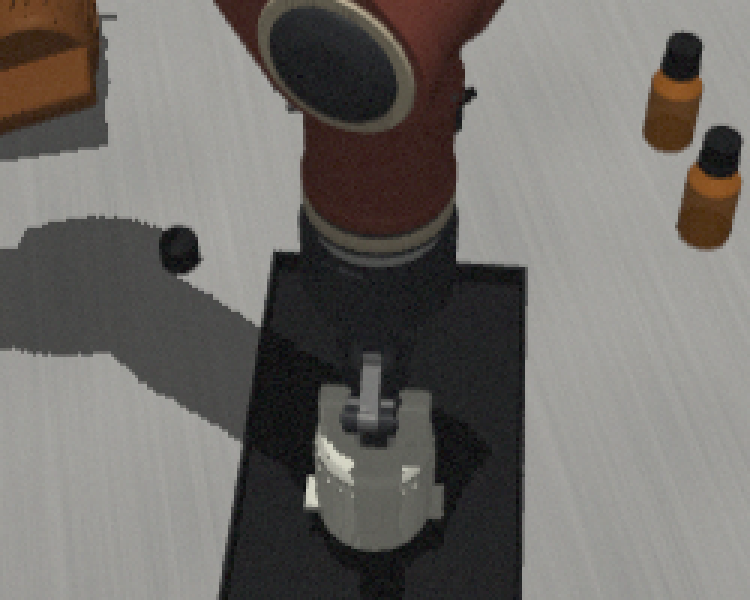

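View pics/t5.png

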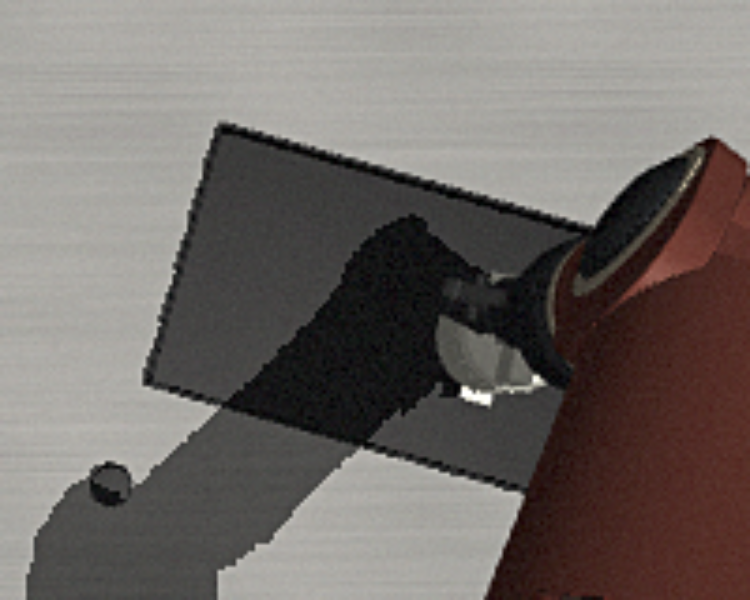

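The bowl hangs upright over the tray's far part, with its lugs across the tray and inside the walls. I'll lower it until it touches.

```bash
python3 - <<'E'
from h import *
arm.line_to(tw(0,-.065,.158),.06);arm.pause(.1);st2()
z=.158
while z>.1475:
    z-=.001;arm.line_to(tw(0,-.065,z),.02)
    f=arm.read_ft_force()[2]
    if f>2.5: break
st2("touch"+str(z))
cv2.imwrite("pics/s6.png",snapshot("side")[180:400,150:400].repeat(3,0).repeat(3,1)[:600,:750])
E
```

```text
t 12.01 tcp [ 0.5089 -0.2136  0.1582] f [ 0.6 -0.6 -1.9] m [-0.02 -0.02 -0.  ] op 0.156
touch0.151 t 13.76 tcp [ 0.509  -0.2135  0.152 ] f [-1.9  1.5  6.4] m [ 0.14  0.32 -0.04] op 0.154
```

View pics/s6.png

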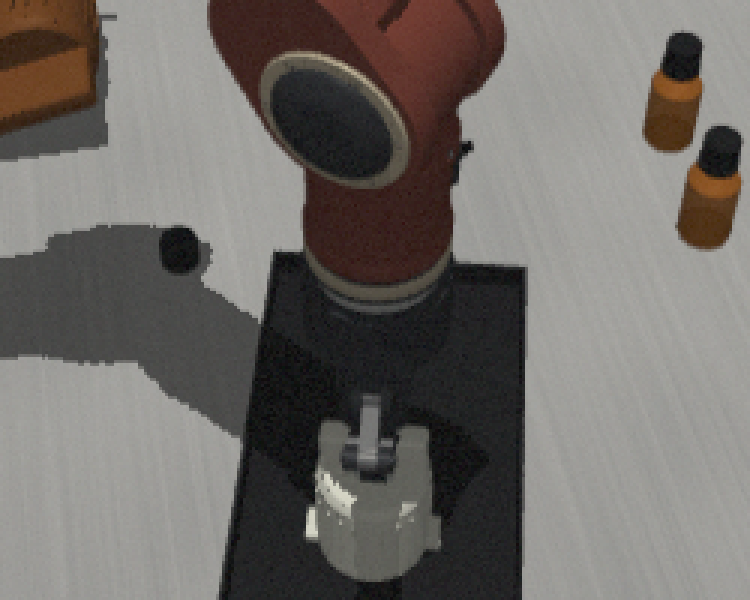

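```bash
python3 - <<'E'
from h import *
np.set_printoptions(precision=4,suppress=True)
arm.move_gripper(.35);arm.pause(.1);st2("rel")
p=np.array(arm.read_tool_pos());arm.line_to(p+[0,0,.03],.06);arm.line_to(p+[0,0,.15],.2);st2()
arm.movep([.47,.03,.37],down(tpsi-np.pi/2))
q=quat_f(F,0.)
arm.movep(O+.25*n,q);arm.pause(.2);st()
p,r=arm.read_tool_pos(),arm.read_eef_rot();np.save("w7.npy",np.r_[p,r])
cv2.imwrite("pics/w7.png",snapshot("wrist"));cv2.imwrite("pics/t7.png",snapshot("top"));cv2.imwrite("pics/s7.png",snapshot("side"))
print(arm.read_joint_positions())
for d in (.15,.099): print(arm.ik(O+d*n,q))
c=cam("wrist",(p,r));print(proj(c,O+.06*n))
E
```

```text
rel t 14.22 tcp [ 0.5087 -0.2135  0.1508] f [-0.  -0.3  0.8] m [0.01 0.01 0.  ] op 0.352
 t 15.62 tcp [ 0.5081 -0.2129  0.2996] f [0.2 0.7 0.4] m [-0.04  0.   -0.04] op 0.349
 t 18.27 tcp_f [ 0.002  -0.0017  0.2498] f [-0.4 -1.1 -0.4] m [ 0.05  0.57 -0.04] op 0.352
[-1.4992  0.4319  1.1498  2.1407 -0.1648  0.3981 -0.5633]
[-1.1351  0.5548  0.799   2.1673 -0.3044  0.1622 -0.4362]
[-0.9845  0.6293  0.6496  2.158  -0.3813  0.0568 -0.3611]
[268.9187 200.8918]
```

View pics/w7.png

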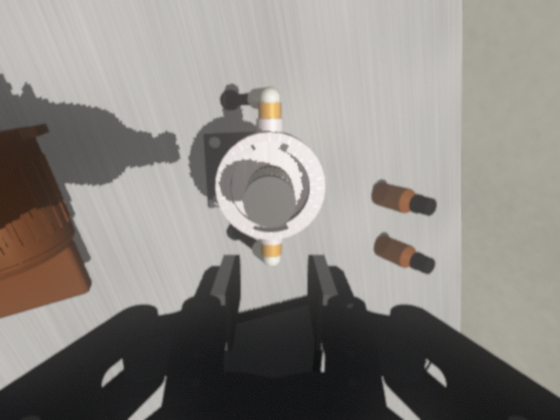

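View pics/s7.png

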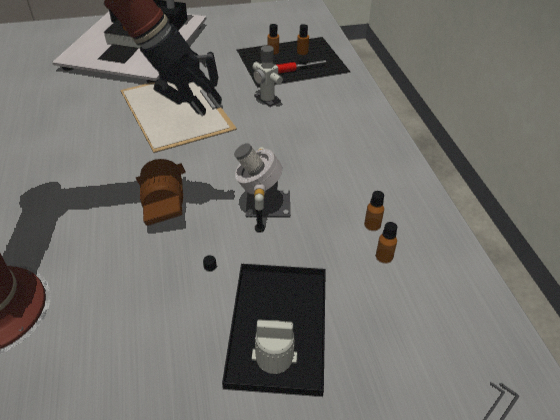

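View pics/t7.png

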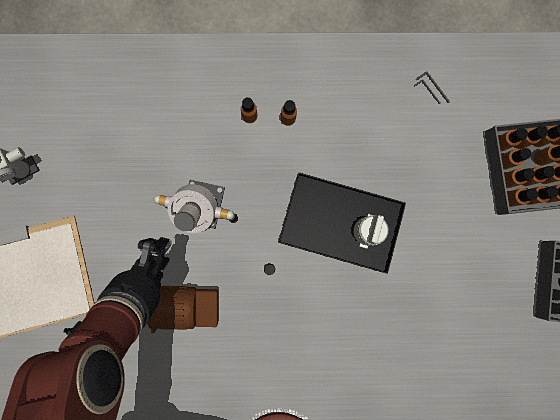

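The bowl stands upright in the tray at top (375,230). The element's end cap is at wrist (269,202), within about 1 px of the predicted centred position. This arm posture brings j6 close to its limit, so I'll use the earlier posture, with jaws along filter x, for the element.

```bash
python3 - <<'E'
from h import *
np.set_printoptions(precision=4,suppress=True)
J=np.array([-0.82506926,0.20303953,0.13656455,2.1093193,0.6993586,0.61972561,1.65756539])
a=np.array(arm.read_joint_positions())
for k in (.33,.67,1): 
    arm.move_j(a+(J-a)*k); print(arm.read_tool_pos())
arm.move_gripper(.85,25)
q=quat_f(F,np.pi)
print([arm.ik(O+d*n,q) for d in (.2,.094)])
arm.line_to(O+.17*n,.15,q);arm.pause(.1);st()
p,r=arm.read_tool_pos(),arm.read_eef_rot();np.save("w8.npy",np.r_[p,r])
cv2.imwrite("pics/w8.png",snapshot("wrist"))
c=cam("wrist",(p,r));print(proj(c,O+.06*n))
E
```

```text
[0.4225 0.2043 0.3007]
[0.4175 0.2048 0.3087]
[0.42   0.2091 0.3415]
[array([-0.7989,  0.3458,  0.2124,  2.1494,  0.8421,  0.4214,  1.5627]), array([-0.8768,  0.601 ,  0.4857,  2.1547,  1.0484,  0.0925,  1.3625])]
 t 22.07 tcp_f [0.0003 0.0004 0.1708] f [ 0.1 -0.6 -0.4] m [0.04 0.56 0.  ] op 0.85
[276.5143 240.0724]
```

View pics/w8.png

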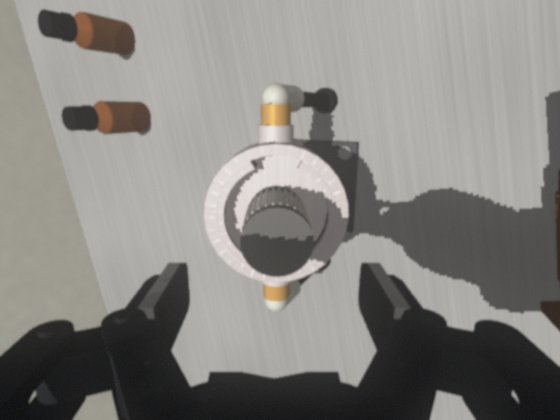

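The element's end cap is centred at about (277,240), matching the prediction of (276.5,240), and it lies between the pads. Descending to grip.

```bash
python3 - <<'E'
from h import *
arm.line_to(O+.12*n,.12);st()
arm.line_to(O+.095*n,.05);st("at");print(arm.read_joint_positions()[5])
if np.linalg.norm(arm.read_ft_force())<8:
    arm.move_gripper(0.,25);arm.pause(.15);st("grip")
cv2.imwrite("pics/w9.png",snapshot("wrist"))
cv2.imwrite("pics/s9.png",snapshot("side")[60:260,150:400].repeat(3,0).repeat(3,1)[:600,:750])
E
```

```text
t 22.68 tcp_f [0.     0.0002 0.1203] f [ 0.1 -0.4  0.6] m [-0.01  0.5  -0.03] op 0.85
at t 23.33 tcp_f [-0.      0.      0.0951] f [-0.1 -0.4 -0.2] m [ 0.01  0.47 -0.05] op 0.846
0.10211705830350123
grip t 23.88 tcp_f [0.0001 0.0001 0.0953] f [-0.9  0.3  6.9] m [-0.1   0.57 -0.04] op 0.459
```

View pics/s9.png

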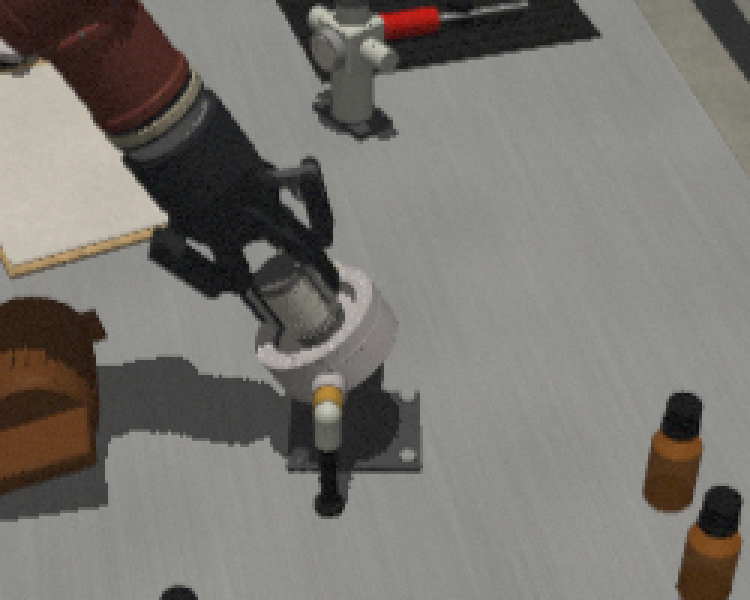

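The jaws hold the element at opening 0.459 (about 39 mm). I'll draw it off the spigot and take it above the tray.

```bash
python3 - <<'E'
from h import *
p=np.array(arm.read_tool_pos())
arm.line_to(p+.03*n,.05);st()
arm.line_to(p+.17*n,.15);st()
q=down(tpsi)
arm.movep([.47,.03,.33],q);st2()
arm.movep(tw(0,.06,.22),q);arm.line_to(tw(0,.06,.14),.12,q);arm.pause(.1);st2()
cv2.imwrite("pics/s10.png",snapshot("side")[180:400,150:400].repeat(3,0).repeat(3,1)[:600,:750])
E
```

```text
t 24.73 tcp_f [ 1.000e-04 -0.000e+00  1.252e-01] f [ 0.4  0.6 -1.2] m [-0.02  0.61  0.02] op 0.461
 t 25.82 tcp_f [-0.0003 -0.0004  0.2646] f [ 0.8  0.9 -0.3] m [ 0.    0.59 -0.04] op 0.46
 t 26.65 tcp [0.4695 0.0309 0.3291] f [ 0.4  0.6 -0.9] m [ 0.03 -0.01 -0.01] op 0.462
 t 28.32 tcp [ 0.5449 -0.0936  0.1411] f [ 0.4 -0.6 -0.3] m [-0.04  0.05 -0.01] op 0.461
```

View pics/s10.png

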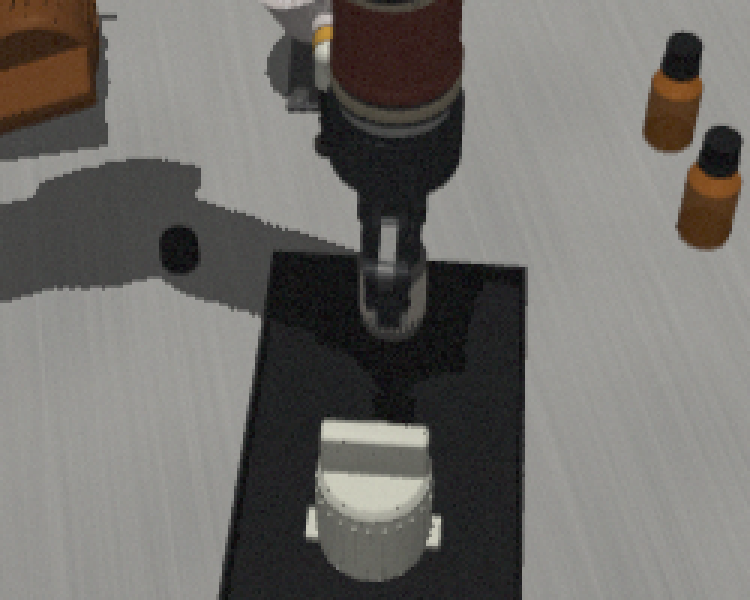

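The element is upright between the pads, over the tray and well clear of the bowl. Lowering it until it touches.

```bash
python3 - <<'E'
from h import *
arm.line_to(tw(0,.06,.105),.07);arm.pause(.15);st2()
z=.105;f0=arm.read_ft_force()[2]
while z>.092:
    z-=.001;arm.line_to(tw(0,.06,z),.02)
    if arm.read_ft_force()[2]-f0>3: break
st2("touch%.3f"%z)
if z<.103:
    arm.move_gripper(.68);arm.pause(.2);st2("rel")
    p=np.array(arm.read_tool_pos());arm.line_to(p+[0,0,.04],.05);arm.line_to(p+[0,0,.16],.2)
    arm.movep([.47,.03,.37],down(tpsi));st2()
cv2.imwrite("pics/s11.png",snapshot("side")[180:400,150:400].repeat(3,0).repeat(3,1)[:600,:750])
cv2.imwrite("pics/t11.png",snapshot("top"))
E
```

```text
t 29.18 tcp [ 0.5445 -0.0937  0.1054] f [-0.1 -0.6 -1.3] m [0.04 0.01 0.03] op 0.46
touch0.096 t 31.43 tcp [ 0.5444 -0.0936  0.0966] f [-0.6  1.4  5. ] m [0.05 0.31 0.02] op 0.463
rel t 31.95 tcp [ 0.5442 -0.0936  0.0959] f [ 0.9 -0.5  0. ] m [0.02 0.   0.02] op 0.678
 t 34.42 tcp [0.4699 0.0292 0.3688] f [-0.1 -0.1  0.4] m [-0.05  0.05 -0.06] op 0.68
```

View pics/s11.png

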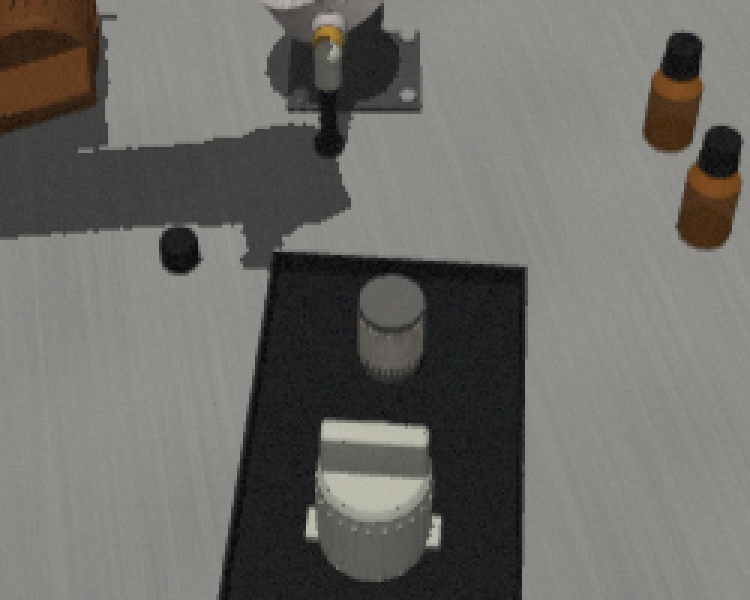

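View pics/t11.png

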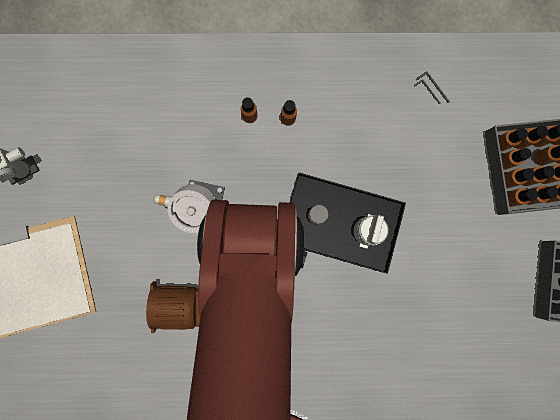

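Both parts stand upright in the tray, the element at top (318,214) and the bowl at (375,230). The cap and vials look unmoved. One last numeric check, then I'll hand it in.

```bash
python3 - <<'E'
from h import *
T=cam("top");S=cam("side")
for nm,uv,z in (("elem",(318,214),.063),("bowl",(375,230),.09)):
    print(nm,np.round(TR.T@(onz(T,uv,z)-TC),4))
a=cv2.imread("pics/side0.png");b=snapshot("side")
d=np.abs(a.astype(int)-b).max(2)
print("vials",d[185:265,360:400].mean(),"cap",d[252:274,200:220].mean())
st2();ticket.finish_job()
E
```

```text
elem [-0.0013  0.0615  0.063 ]
bowl [-0.0039 -0.0634  0.09  ]
vials 5.3621875 cap 15.154545454545454
 t 34.57 tcp [0.4702 0.0286 0.3686] f [-0.1  0.2  0.6] m [ 0.    0.   -0.07] op 0.677
the job is handed in; nothing more can be done
```

The filter is stripped and the job was handed in at about 34.6 s of the 59 s; `finish_job` gave no verdict.

- **Bowl:** I turned it about 56° anticlockwise by its wing, still seated, until the wing was in line with the ports. I then lifted it 125 mm straight along the filter's axis, and the element stayed on its spigot. The bowl was lowered until it touched and released upright in the tray, at tray (−0.004, −0.063) m.
- **Element:** I drew it off along the axis, lowered it until it touched, and released it standing beside the bowl, at tray (−0.001, 0.062) m.

**Last checks:**
- The pictures show both parts upright inside the tray, and the gripper is clear of everything.
- Wrist forces stayed below about 8 N at every reading I took.
- The before-and-after picture difference is small around the vials, about 5 grey levels. It is higher around the cap, about 15. I put that down to the arm's shadow, because the cap's visible position had not changed, but I did not re-measure it.
- The element touched the tray about 1–2 mm lower than I had calculated, as the bowl did, which is within the camera calibration.

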